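# Pack a seed-sample order into the grey tray

## Robot

A 6-joint arm with a two-finger parallel gripper is mounted at the origin on the work surface. World frame = base frame: x ahead of the robot, y to its left, z up, the work surface at z = 0. Lengths are in m, angles in rad, forces in N, time in s.
With the tool pointing down it reaches from about 0.4 to 0.825 m from the base axis. Payload 7 kg.
Tool frame: the origin (TCP) lies at the very end of the fingers, on their centre line; the grasp point (between the pads) lies 19 mm behind it (bot.pinch_z is the distance from the TCP to the grasp point, in m); z points along the fingers, y is the line along which they close (so a half turn about z gives the same grasp; the last joint's range is limited). The gripper opens to 88 mm and grips with 3 to 60 N. Pads are 19 mm wide; open, the fingers measure 130 mm over their backs; the gripper's body (78 mm by 193 mm) begins 47 mm behind the grasp point.
Start: joints at [1.63, 0.359, 0.012, 0, -1.224, -0.288], TCP at [0.153, 0.657, 0.227] pointing down, gripper open.
Joint ranges: [-3.07, 3.07], [-1.43, 2.12], [-1.02, 1.25], [-3.03, 1.67], [-3.05, -0], [-3.03, 3.03]. Speed limits (rad/s): [2.39, 2.39, 3.01, 3.14, 3.14, 3.14].

## Interface

Orientations are given as a 3x3 rotation matrix whose columns are the frame's x, y, z axes.
In Python, from plant import bot, viewer, ticket gives the robot as it stands.
- The arm moves only by the shell command python3 -m jog 'ROWS' [OPENING]. ROWS is JSON, a list that holds one entry, the list of rows, each a list of 4 numbers: the shift along the tool's x, y, z in m, then the turn about the tool's z in degrees. A call has exactly 5 rows; each row shifts and turns the commanded pose from where the row before left it, along the tool's axes as they then stand; what a row does not reach is not made up. A row lasts 1/12 s, in which the tool goes at most 41.7 mm and 7.16 degrees, less where a joint would pass 70% of its speed; a pose out of reach is approached as far as the arm can. A call is refused whole if a number of a shift passes 0.0417 or a number of a turn 7.16, either way. A call with a gripper value outside its range is refused whole. OPENING is the closure, from 0 (fully open) to 1 (shut), set as the call begins (- or left out, the last holds). The fingers move at their own pace and stop on an object; the grip force is fixed at half the most. Time passes only in rows, so rows that do not move let the fingers close, or fill a call up. It gives the time, the measured TCP pose, the force, the opening and the grip force at its end, in the units of the state.
- bot.get_state(): the state, without advancing time (a new reading comes with each control period).
- viewer.get_image(name): name is "scene" or "top"; returns a dict with "img" (400x640x3 uint8, red, green, blue), "z_map" (400x640 float32, m along the optical axis (not along the pixel's ray), 0 where there is no reading), "mtx" (3x3 intrinsics, pixels), "extrinsics" (4x4, takes a point from camera to world coordinates). Camera axes: x right, y down, z forward; pixel columns grow to the right and rows downward; lengths in m; the calibration is good to about 2 mm. A picture is of the moment at which its call begins.
- ticket.sign_off(): hands the job in; it is judged then, once.
The state is a dict: "time_s": time; "q": joint angles; "dq": joint speeds; "effort": joint torques, N m; "tool_pos": TCP position; "tcp_rot": TCP orientation; "contact_force": force on the tool from outside, world axes, zero at the start; "moment": the same for the moment, N m; "finger_gap": finger opening in m; "grip_force": force on a finger pad.
Only numpy, scipy, OpenCV 4.12 (cv2) and the standard library are available. Lean on these libraries where they do the work, as an engineer would, in place of code of your own. Each camera call takes 0.05 s, during which the arm holds its last target. There are 200 camera calls.

## Task

Pack the order for dispatch: put the long brown carton, the blue tin and the yellow caddy that waits on the sloping chute into the grey packing tray together, so that all three stand upright and flat on its floor, with nothing riding on a wall or on another piece. Set each one down gently rather than dropping it, and leave the other things on the bench where they are.

Things in the scene. Friction and masses are not known exactly. Their poses are not given: they have to be found in the camera images.
- tray: grey ribbed open tray, fixed. Outside 168 (x) x 136 (y) x 44 mm high; walls and floor 4 mm, inside 160 x 128 mm. Origin: centre of its underside on the bench; z up. The pieces fit only with the carton's long side along the tray's x, the tin's 80 mm side also along x, tin and caddy one behind the other in the strip beside the carton; 14 mm is then spare in each direction
- carton: long brown cardboard carton with a pale tape strip along its top, loose, standing upright on the bench: 146 (x) x 54 (y) x 75 mm high, 0.18 to 0.35 kg. Origin at the centre of its underside; z up. Rigid; grasp across the 54 mm
- tin: blue rectangular tin with a bright metal lid and a pale label, loose, standing upright on the bench: 80 (x) x 60 (y) x 120 mm high, 0.25 to 0.49 kg. The lid does not come off. Origin at the centre of its underside; z up. Grasp across the 60 mm. Carton and tin may have exchanged places
- caddy: yellow plastic caddy with a fixed red lid, loose: 66 (x) x 60 (y) x 110 mm (z), 0.21 to 0.42 kg. Origin: centre of its underside; z from underside to lid. It starts on the chute, z tipped 25 degrees from vertical towards the chute's -x (the robot's side), underside flat on the ramp, -x side against the end stop, y level. Its +y and -y faces (60 mm apart) are free to grasp
- chute: blue and steel outfeed chute, fixed. Origin on the bench, 50 mm below the caddy's underside; -x points roughly to the robot. Ramp 106 mm wide, rising at 25 degrees towards +x; at its low end a stop plate square to the ramp, 60 mm high, 90 mm wide; side rails 18 mm above the ramp, 98 mm apart; two posts 135 mm behind the origin
- outlet (a point): centre of the lower front edge of the blue outlet box that hangs over the chute (270 mm above the bench; 30 mm to the -x side of the chute's origin). The box reaches 185 mm back from here, is 130 mm wide and 95 mm high. It leaves no room for a gripper straight above the caddy: reach in tilted, along the caddy's own axis, from the robot's side
- jar: amber jar with a green cap, 52 mm across, 85 high, loose bystander: leave alone
- can: steel can with a paper label, 60 mm across, 90 high, loose bystander: leave alone
- roll: standing label roll, 68 mm across, 50 high, loose bystander: leave alone
- mug: blue mug, 76 mm across, 90 high, loose bystander: leave alone
- screwdriver: screwdriver lying down, loose bystander: leave alone
Things that resemble listed ones, but are neither listed nor needed, are in the scene too. What is shaped like the carton but green is not meant.

How it is judged:
By the outcome, as a careful person would: the job done as asked, in the order asked, and still so for the second after the job is handed in, with the robot touching nothing.
It also fails if it takes over 67 s, if anything falls off the work surface, if the arm or the gripper's body presses on something with over 40 N, if the wrist force passes 120 N, or if a joint passes its speed limit or range.

## Working session

There is one attempt and no reset: what is moved stays moved. The work goes in short steps, Python scripts to look and compute and a shell command to move; the robot and the scene stay as the last step left them, time stands still between calls to the robot, and variables do not carry over. Pictures are saved under pics/ and viewed, at most 10 in all, crops included, and the job is handed in when it is done.

```bash
ls; mkdir -p pics; python3 - <<'E'
from plant import bot, viewer, ticket
import cv2,numpy as np
for n in("scene","top"):
    d=viewer.get_image(n); np.savez(f"{n}0.npz",**d)
    cv2.imwrite(f"pics/{n}0.png",d["img"][:,:,::-1])
    print(n,d["mtx"].tolist(),d["extrinsics"].round(4).tolist())
s=bot.get_state();print(s["time_s"],s["tool_pos"],s["tcp_rot"],s["finger_gap"])
E
```

```text
pics
scene [[437.33288410605064, 0.0, 329.31028751875124], [0.0, 437.33288410605064, 197.6458408816071], [0.0, 0.0, 1.0]] [[0.5633, 0.5961, -0.5721, 1.1906], [0.8262, -0.3993, 0.3975, -0.3927], [0.0085, -0.6966, -0.7174, 0.9699], [0.0, 0.0, 0.0, 1.0]]
top [[397.7678855152298, 0.0, 323.94030357736506], [0.0, 397.7678855152298, 196.1199502870619], [0.0, 0.0, 1.0]] [[0.0245, -0.988, 0.1525, 0.3271], [-0.9995, -0.0274, -0.0175, 0.0532], [0.0215, -0.152, -0.9881, 1.4277], [0.0, 0.0, 0.0, 1.0]]
0.1 [0.15302096 0.65698617 0.22573223] [[ 9.73921783e-01 -2.26883948e-01 -1.85683035e-04]
 [-2.26883975e-01 -9.73920705e-01 -1.45697368e-03]
 [ 1.49723389e-04  1.46110691e-03 -9.99998921e-01]] 0.08788101057398624
```

View pics/scene0.png

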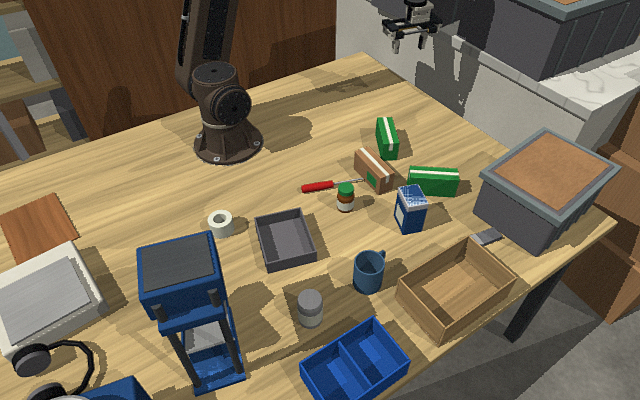

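View pics/top0.png

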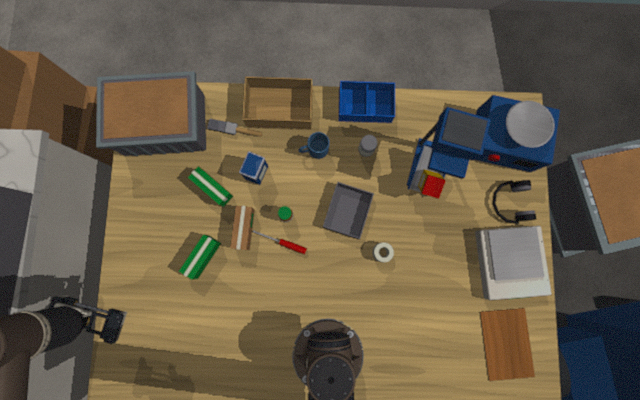

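Candidates (top image):
- Carton: brown (243,228). The green ones at (210,186) and (200,257) are decoys.
- Tin: blue with bright lid (254,167). Not the mug (317,145) or the blue bin (367,100).
- Tray: grey (348,211). Not the wooden box (278,100).
- Caddy: yellow/red (433,183), under the outlet box (462,130).

Next I measure these and check with a close crop.

```bash
cat > h.py <<'E'
import numpy as np,cv2
def load(n): return dict(np.load(n))
def world(d):
    K=d["mtx"];z=d["z_map"];v,u=np.mgrid[:400,:640]
    P=np.stack([(u-K[0,2])/K[0,0]*z,(v-K[1,2])/K[1,1]*z,z],-1)
    E=d["extrinsics"];W=P@E[:3,:3].T+E[:3,3];W[z==0]=np.nan;return W
def rect(W,box,zlo,zhi,extra=None):
    u0,v0,u1,v1=box;w=W[v0:v1,u0:u1].reshape(-1,3)
    m=(w[:,2]>zlo)&(w[:,2]<zhi)
    if extra is not None:m&=extra[v0:v1,u0:u1].ravel()
    p=w[m];r=cv2.minAreaRect((p[:,:2]*1000).astype(np.float32))
    return np.round(r[0],1),np.round(r[1],1),round(r[2],1),len(p),np.round(np.median(p[:,2]),4)
E
python3 - <<'E'
from h import *
d=load("top0.npz");W=world(d)
print("carton",rect(W,(228,200,258,255),.066,.09))
print("tin",rect(W,(236,148,272,188),.108,.135))
print("tray",rect(W,(320,178,378,243),.034,.055))
print("box",rect(W,(425,95,500,165),.345,.39))
im=d["img"].astype(int);red=(im[...,0]>150)&(im[...,1]<80)
print("lid",rect(W,(415,165,450,200),.05,.3,red))
for n,z,t in(("jar",(275,203,295,224),.07),("can",(357,132,380,156),.075),("roll",(370,240,398,266),.04),("mug",(298,130,332,160),.075)):print(n,rect(W,z,t,t+.03))
for p in[(433,188),(433,178),(427,195),(442,195)]:print(p,W[p[1],p[0]].round(3))
a=cv2.resize(d["img"][120:260,180:460],None,fx=2.8,fy=2.8,interpolation=cv2.INTER_CUBIC)
s=load("scene0.npz");b=cv2.resize(s["img"][140:400,120:440],None,fx=1.9,fy=1.9)
cv2.imwrite("pics/c1.png",a[:,:,::-1])
S=world(s)
print("s carton",rect(S,(350,140,400,195),.066,.09,s["img"][...,0]>s["img"][...,1]))
print("s tin",rect(S,(390,180,430,235),.11,.135))
print("s tray",rect(S,(250,205,320,275),.034,.055))
print("s box",rect(S,(130,225,230,310),.345,.39))
E
```

```text
carton (array([421.2, 309.9]), array([ 54.7, 146.6]), 85.9, 708, np.float64(0.0756))
tin (array([627.6, 277.8]), array([61.8, 81.1]), 68.7, 440, np.float64(0.1203))
tray (array([494.7, -55.8]), array([137.2, 168.8]), 73.4, 233, np.float64(0.0439))
box (array([ 687.8, -351.3]), array([131.2, 111.9]), 75.1, 1871, np.float64(0.3669))
lid (array([ 576.3, -305.4]), array([ 2. , 44.1]), 75.8, 3, np.float64(0.159))
jar (array([474.3, 164.9]), array([44.4, 44.1]), 2.2, 149, np.float64(0.0856))
can (array([ 726.9, -120. ]), array([55.9, 55.8]), 5.5, 225, np.float64(0.0896))
roll (array([ 349.3, -178.3]), array([65. , 64.8]), 2.9, 229, np.float64(0.0495))
mug (array([717. ,  59.7]), array([75.3, 88.1]), 53.3, 137, np.float64(0.0871))
(433, 188) [ 0.562 -0.327  0.147]
(433, 178) [ 0.591 -0.323  0.165]
(427, 195) [ 0.54  -0.31   0.136]
(442, 195) [ 0.564 -0.404 -0.001]
s carton (array([429.5, 344.5]), array([138.3, 148.9]), 84.3, 544, np.float64(0.0764))
s tin (array([633.2, 272.8]), array([62.6, 82.7]), 69.2, 548, np.float64(0.1212))
s tray (array([497.7, -60.4]), array([137.6, 173. ]), 73.4, 570, np.float64(0.0436))
s box (array([ 692. , -355.2]), array([130.3, 112.4]), 75.3, 4760, np.float64(0.3689))
```

View pics/c1.png

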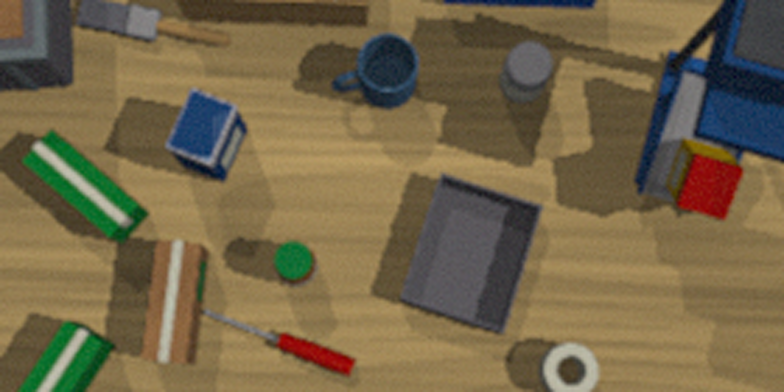

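The crop shows the brown carton with its tape strip at crop (172,300), the tin at (207,132), the empty grey tray at (473,255), and the caddy with its red lid at (710,185) against the chute. The choices match the descriptions. Next I measure the chute and check the jog usage.

```bash
python3 -m jog --help; python3 -m jog; python3 - <<'E'
from h import *
for n,b in(("top0.npz",(405,155,460,215)),("scene0.npz",(120,220,260,400))):
    d=load(n);W=world(d);im=d["img"].astype(int)
    m=(im[...,0]>2*im[...,1])&(im[...,0]>2*im[...,2])&(im[...,0]>60);m[:b[1]]=0;m[b[3]:]=0;m[:,:b[0]]=0;m[:,b[2]:]=0
    m=cv2.erode(m.astype(np.uint8),np.ones((1,1)))>0
    p=W[m&(W[...,2]>.1)]
    if len(p)<20:print(n,len(p));continue
    c=p.mean(0);_,_,vt=np.linalg.svd(p-c);nrm=vt[2]*np.sign(vt[2,2])
    print(n,len(p),c.round(4),"normal",nrm.round(3),"tilt",np.degrees(np.arccos(nrm[2])).round(1),"az",np.degrees(np.arctan2(nrm[1],nrm[0])).round(1))
    a=np.radians(-15);ex=np.array([np.cos(a),np.sin(a),0]);ey=np.array([-np.sin(a),np.cos(a),0])
    for e in(ex,ey,[0,0,1]):
        q=p@e;print(np.percentile(q,[1,5,50,95,99]).round(4))
    if n[0]=="t":
        w=W[95:165,415:505].reshape(-1,3);w=w[w[:,2]>.255]
        for e in(ex,ey):
            for lo,hi in((.255,.3),(.3,.35),(.35,.4)):
                q=(w@e)[(w[:,2]>lo)&(w[:,2]<hi)];print(lo,len(q),np.percentile(q,[0,2,98,100]).round(3) if len(q) else"")
E
```

```text
top0.npz 371 [ 0.5673 -0.3258  0.1506] normal [-0.385  0.113  0.916] tilt 23.7 az 163.7
[0.6028 0.6055 0.6322 0.6592 0.6647]
[-0.1979 -0.1953 -0.1678 -0.141  -0.1391]
[0.1342 0.1376 0.1512 0.163  0.1649]
0.255 416 [0.656 0.66  0.702 0.801]
0.3 399 [0.684 0.699 0.799 0.807]
0.35 1823 [0.699 0.701 0.807 0.811]
0.255 416 [-0.222 -0.212 -0.106 -0.097]
0.3 399 [-0.224 -0.219 -0.096 -0.096]
0.35 1823 [-0.227 -0.223 -0.097 -0.096]
scene0.npz 0invalid input: not JSON, or not a number
invalid input
```

```bash
cat > go.py <<'E'
# shift (tool axes, m) and turn (deg) from the present pose to target x y z(mm) yaw(deg of tool x)
import sys,numpy as np
from plant import bot
s=bot.get_state();R=np.array(s["tcp_rot"]);p=np.array(s["tool_pos"])
yaw=np.degrees(np.arctan2(R[1,0],R[0,0]))
print("t",round(s["time_s"],2),"p",(p*1000).round(1),"yaw",yaw.round(2),"zax",R[:,2].round(3),"gap",round(s["finger_gap"]*1000,1),"F",np.round(s["contact_force"],1),"q",np.round(s["q"],2))
a=list(map(float,sys.argv[1:]))
if a:
    t=yaw-a[3];t=(t+90)%180-90
    print("shift mm",(R.T@(np.array(a[:3])/1000-p)*1000).round(1),"turn",round(t,2))
E
python3 go.py 423.5 307.5 150 -4.1
```

```text
t 0.1 p [153.  657.  225.7] yaw -13.11 zax [-0.    -0.001 -1.   ] gap 87.9 F [-0.4 -0.1 -0.1] q [ 1.63  0.36  0.01 -0.   -1.22 -0.29]
shift mm [342.7 278.9  76.2] turn -9.01
```

```bash
python3 -m jog '[[[0.023,0.0186,0,0],[0.023,0.0186,0.004,0],[0.023,0.0186,0.004,0],[0.023,0.0186,0.004,0],[0.023,0.0186,0.004,0]]]' 0
python3 -m jog '[[[0.023,0.0186,0.005,0],[0.023,0.0186,0.005,0],[0.023,0.0186,0.005,0],[0.023,0.0186,0.005,0],[0.023,0.0186,0.005,0]]]'
python3 -m jog '[[[0.023,0.0186,0.005,0],[0.023,0.0186,0.005,0],[0.023,0.0186,0.005,0],[0.023,0.0186,0.005,-4.5],[0.02,0.0186,0.005,-4.5]]]'
python3 go.py 423.5 307.5 49 -4.1
```

```text
time_s: 0.52
tool_pos: [0.2445, 0.5393, 0.21]
tcp_rot: [[0.974, -0.227, -0.0], [-0.227, -0.974, -0.001], [-0.0, 0.001, -1.0]]
contact_force: [0.7, 0.3, 0.5]
finger_gap: 0.0877
grip_force: 0.0
time_s: 0.93
tool_pos: [0.3354, 0.4226, 0.1852]
tcp_rot: [[0.974, -0.227, -0.0], [-0.227, -0.974, -0.0], [-0.0, 0.0, -1.0]]
contact_force: [0.6, 0.3, -0.7]
finger_gap: 0.0877
grip_force: 0.0
time_s: 1.35
tool_pos: [0.4252, 0.3078, 0.1602]
tcp_rot: [[0.998, -0.068, -0.0], [-0.068, -0.998, -0.0], [-0.0, 0.0, -1.0]]
contact_force: [0.0, 0.1, 0.4]
finger_gap: 0.0874
grip_force: 0.0
t 1.35 p [425.2 307.8 160.2] yaw -3.92 zax [-0. -0. -1.] gap 87.4 F [0.  0.1 0.4] q [ 1.    0.17 -0.41 -0.   -0.99  0.5 ]
shift mm [ -1.6   0.4 111.2] turn 0.18
```

```bash
python3 -m jog '[[[-0.0015,0,0.025,0],[0,0,0.025,0],[0,0,0.025,0],[0,0,0.022,0],[0,0,0.014,0]]]'
python3 -m jog '[[[0,0,0,0],[0,0,0,0],[0,0,0,0],[0,0,0,0],[0,0,0,0]]]' 1
python3 -m jog '[[[0,0,0,0],[0,0,0,0],[0,0,0,0],[0,0,-0.005,0],[0,0,-0.01,0]]]'
python3 -m jog '[[[0,0,-0.015,0],[0,0,-0.025,0],[0,0,-0.025,0],[0,0,-0.025,0],[0,0,-0.02,0]]]'
python3 - <<'E'
from h import *
from plant import viewer
d=viewer.get_image("top");np.savez("top1.npz",**d);W=world(d)
m=(d["img"][...,0]>1.1*d["img"][...,1])
z=.125+.075
print(rect(W,(205,185,270,260),.17,.2))
print(rect(W,(205,185,270,260),.18,.2,m))
cv2.imwrite("pics/t1.png",cv2.resize(d["img"][150:270,180:340],None,fx=4,fy=4,interpolation=cv2.INTER_CUBIC)[:,:,::-1])
E
python3 go.py 496 -58 180 -16.6
```

```text
time_s: 1.77
tool_pos: [0.4223, 0.3081, 0.0472]
tcp_rot: [[0.997, -0.072, -0.002], [-0.072, -0.997, -0.002], [-0.002, 0.002, -1.0]]
contact_force: [-0.3, 0.2, 0.4]
finger_gap: 0.0877
grip_force: 0.0
time_s: 2.18
tool_pos: [0.4235, 0.31, 0.0507]
tcp_rot: [[0.997, -0.071, 0.001], [-0.071, -0.997, 0.002], [0.001, -0.002, -1.0]]
contact_force: [0.5, -3.6, 2.3]
finger_gap: 0.0602
grip_force: 0.9
time_s: 2.6
tool_pos: [0.4226, 0.3089, 0.0642]
tcp_rot: [[0.997, -0.072, -0.001], [-0.072, -0.997, -0.001], [-0.001, 0.001, -1.0]]
contact_force: [0.1, 0.9, -1.8]
finger_gap: 0.0537
grip_force: 30.0
time_s: 3.02
tool_pos: [0.4234, 0.3099, 0.1775]
tcp_rot: [[0.997, -0.071, 0.001], [-0.071, -0.997, 0.002], [0.001, -0.002, -1.0]]
contact_force: [0.7, 0.8, -1.7]
finger_gap: 0.0537
grip_force: 30.0
(array([421.6, 311.4]), array([ 52.1, 140.8]), 85.9, 83, np.float64(0.1978))
(array([421.6, 311.5]), array([ 51.9, 140.8]), 85.9, 61, np.float64(0.1984))
t 3.07 p [424.9 311.3 181.3] yaw -4.05 zax [ 0.005  0.006 -1.   ] gap 54.1 F [2.5 1.7 2.7] q [ 1.01  0.15 -0.39  0.   -1.03  0.49]
shift mm [ 97.  363.4  -0.4] turn 12.55
```

View pics/t1.png

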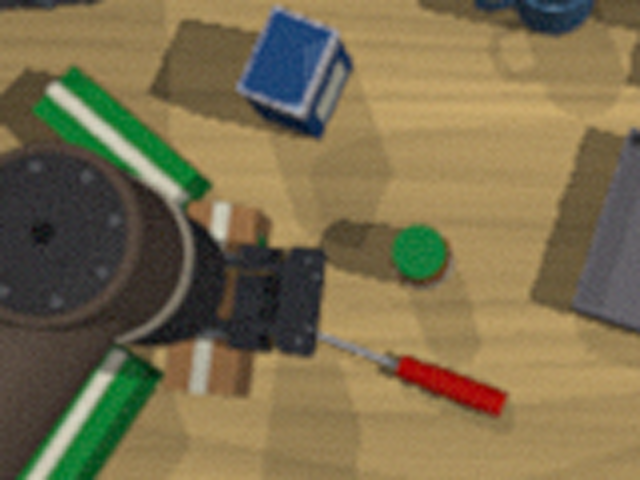

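Carton gripped (gap 53.7 mm) and lifted, with its tape at crop (215,300). The top camera agrees with the TCP to within about 1 mm. Carrying it to the tray.

```bash
python3 -m jog '[[[0.008,0.026,0,0],[0.008,0.03,0,0],[0.008,0.03,0,0],[0.008,0.03,0,0],[0.008,0.03,0,0]]]'
python3 -m jog '[[[0.008,0.03,0,0],[0.008,0.03,0,0],[0.008,0.03,0,0],[0.008,0.03,0,0],[0.008,0.025,0,2.5]]]'
python3 -m jog '[[[0.005,0.02,0,3],[0.003,0.012,0,3],[0.0,0.004,0,3],[0,0,0,1],[0,0,0,0]]]'
python3 -m jog '[[[0,0,0,0],[0,0,0,0],[0,0,0,0],[0,0,0,0],[0,0,0,0]]]'
python3 go.py 506.2 -26.3 53 -16.6
```

```text
time_s: 3.48
tool_pos: [0.4525, 0.1598, 0.1753]
tcp_rot: [[0.997, -0.071, 0.001], [-0.071, -0.997, 0.001], [0.001, -0.001, -1.0]]
contact_force: [0.8, 0.1, -1.4]
finger_gap: 0.0539
grip_force: 30.0
time_s: 3.9
tool_pos: [0.4819, 0.0118, 0.1753]
tcp_rot: [[0.993, -0.115, 0.001], [-0.115, -0.993, 0.001], [0.001, -0.001, -1.0]]
contact_force: [0.4, 0.4, -1.2]
finger_gap: 0.0537
grip_force: 30.0
time_s: 4.32
tool_pos: [0.4848, -0.0233, 0.175]
tcp_rot: [[0.958, -0.287, 0.001], [-0.287, -0.958, 0.0], [0.0, -0.001, -1.0]]
contact_force: [0.2, 0.5, -0.9]
finger_gap: 0.0538
grip_force: 30.0
time_s: 4.73
tool_pos: [0.4848, -0.0229, 0.1746]
tcp_rot: [[0.959, -0.285, 0.0], [-0.285, -0.959, 0.0], [0.0, -0.0, -1.0]]
contact_force: [-0.6, 0.7, -1.9]
finger_gap: 0.0537
grip_force: 30.0
t 4.73 p [484.8 -22.9 174.6] yaw -16.55 zax [ 0.  0. -1.] gap 53.7 F [-0.6  0.7 -1.9] q [ 0.36  0.09 -0.47 -0.   -1.01  0.92]
shift mm [ 21.4  -2.8 121.6] turn 0.05
```

```bash
python3 -m jog '[[[0.0107,-0.0015,0,0],[0.0107,-0.0013,0,0],[0,0,0.02,0],[0,0,0.03,0],[0,0,0.015,0]]]'
python3 -m jog '[[[0,0,0.02,0],[0,0,0.015,0],[0,0,0.01,0],[0,0,0.005,0],[0,0,0.003,0]]]'
python3 -m jog '[[[0,0,0.001,0],[0,0,0.001,0],[0,0,0.0008,0],[0,0,0,0],[0,0,0,0]]]'
python3 go.py 506.2 -26.3 53 -16.6
```

```text
time_s: 5.15
tool_pos: [0.5061, -0.0269, 0.107]
tcp_rot: [[0.958, -0.287, -0.002], [-0.287, -0.958, -0.0], [-0.002, 0.001, -1.0]]
contact_force: [-1.6, -0.4, -2.5]
finger_gap: 0.0536
grip_force: 30.0
time_s: 5.57
tool_pos: [0.5065, -0.0268, 0.0559]
tcp_rot: [[0.958, -0.286, -0.001], [-0.286, -0.958, -0.0], [-0.001, 0.001, -1.0]]
contact_force: [0.1, 0.1, -1.8]
finger_gap: 0.0536
grip_force: 30.0
time_s: 5.98
tool_pos: [0.5068, -0.0265, 0.0545]
tcp_rot: [[0.958, -0.286, 0.002], [-0.286, -0.958, 0.0], [0.001, -0.001, -1.0]]
contact_force: [0.5, -0.4, 0.6]
finger_gap: 0.0539
grip_force: 30.0
t 5.98 p [506.8 -26.5  54.5] yaw -16.59 zax [ 0.002  0.    -1.   ] gap 53.9 F [ 0.5 -0.4  0.6] q [ 0.34  0.27 -0.57  0.   -0.73  0.95]
shift mm [-0.6  0.   1.5] turn 0.01
```

```bash
python3 -m jog '[[[0,0,0.0007,0],[0,0,0,0],[0,0,0,0],[0,0,0,0],[0,0,0,0]]]'
python3 -m jog '[[[0,0,0,0],[0,0,0,0],[0,0,0,0],[0,0,0,0],[0,0,0,0]]]' 0
python3 -m jog '[[[0,0,0,0],[0,0,-0.02,0],[0,0,-0.03,0],[0,0,-0.03,0],[0,0,-0.03,0]]]'
python3 go.py 628.5 276.5 200 -21.3
```

```text
time_s: 6.4
tool_pos: [0.5068, -0.0265, 0.0544]
tcp_rot: [[0.958, -0.285, 0.002], [-0.285, -0.958, 0.0], [0.002, -0.001, -1.0]]
contact_force: [-1.6, 0.7, 10.0]
finger_gap: 0.054
grip_force: 30.0
time_s: 6.82
tool_pos: [0.5061, -0.0267, 0.053]
tcp_rot: [[0.958, -0.286, -0.0], [-0.286, -0.958, -0.0], [-0.0, 0.0, -1.0]]
contact_force: [-1.0, 0.2, 0.1]
finger_gap: 0.0812
grip_force: 0.0
time_s: 7.23
tool_pos: [0.5057, -0.0268, 0.1641]
tcp_rot: [[0.958, -0.286, -0.001], [-0.286, -0.958, -0.0], [-0.001, 0.001, -1.0]]
contact_force: [1.2, 0.2, -0.6]
finger_gap: 0.0877
grip_force: 0.0
t 7.23 p [505.7 -26.8 164.1] yaw -16.6 zax [-0.001 -0.    -1.   ] gap 87.7 F [ 1.2  0.2 -0.6] q [ 0.34  0.13 -0.44  0.   -0.99  0.95]
shift mm [  31.  -325.7  -36.1] turn 4.7
```

```bash
python3 -m jog '[[[0.003,-0.02,-0.015,0],[0.003,-0.03,-0.015,0],[0.003,-0.035,-0.006,0],[0.003,-0.035,0,0],[0.003,-0.035,0,0]]]'
python3 -m jog '[[[0.003,-0.035,0,0],[0.003,-0.035,0,0],[0.003,-0.035,0,0],[0.003,-0.03,0,0],[0.003,-0.02,0,0]]]'
python3 -m jog '[[[0.001,-0.0157,0,4.7],[0,0,0,0],[0,0,0,0],[0,0,0,0],[0,0,0,0]]]'
python3 - <<'E'
from h import *
from plant import viewer
d=viewer.get_image("scene");W=world(d)
print("carton in tray",rect(W,(250,190,330,275),.07,.09))
print("tray",rect(W,(250,190,330,280),.034,.05))
print("tin",rect(W,(390,180,430,235),.112,.128))
cv2.imwrite("pics/s2.png",cv2.resize(d["img"][130:290,230:450],None,fx=3,fy=3,interpolation=cv2.INTER_CUBIC)[:,:,::-1])
E
python3 go.py 628.5 276.5 86 -21.3
```

```text
time_s: 7.65
tool_pos: [0.5654, 0.1191, 0.2]
tcp_rot: [[0.958, -0.286, 0.001], [-0.286, -0.958, 0.001], [0.001, -0.001, -1.0]]
contact_force: [0.5, -0.6, -0.3]
finger_gap: 0.0878
grip_force: 0.0
time_s: 8.07
tool_pos: [0.624, 0.2646, 0.1983]
tcp_rot: [[0.959, -0.285, -0.0], [-0.285, -0.959, -0.0], [-0.0, 0.0, -1.0]]
contact_force: [0.7, 0.0, 0.6]
finger_gap: 0.0876
grip_force: 0.0
time_s: 8.48
tool_pos: [0.6287, 0.2758, 0.1991]
tcp_rot: [[0.932, -0.363, -0.0], [-0.363, -0.932, -0.0], [-0.0, 0.0, -1.0]]
contact_force: [0.3, -0.2, 0.4]
finger_gap: 0.0876
grip_force: 0.0
carton in tray (array([508.7, -27.1]), array([ 54.5, 150.7]), 73.5, 889, np.float64(0.0808))
tray (array([496.9, -60.5]), array([137. , 174.5]), 73.5, 497, np.float64(0.0435))
tin (array([632.2, 272.9]), array([61.7, 82.1]), 69.7, 525, np.float64(0.1212))
t 8.53 p [628.8 275.8 199.3] yaw -21.31 zax [ 0.  0. -1.] gap 87.3 F [ 0.2  0.1 -0.4] q [ 0.7   0.39  0.    0.   -1.18  0.5 ]
shift mm [ -0.5  -0.5 113.3] turn -0.01
```

View pics/s2.png

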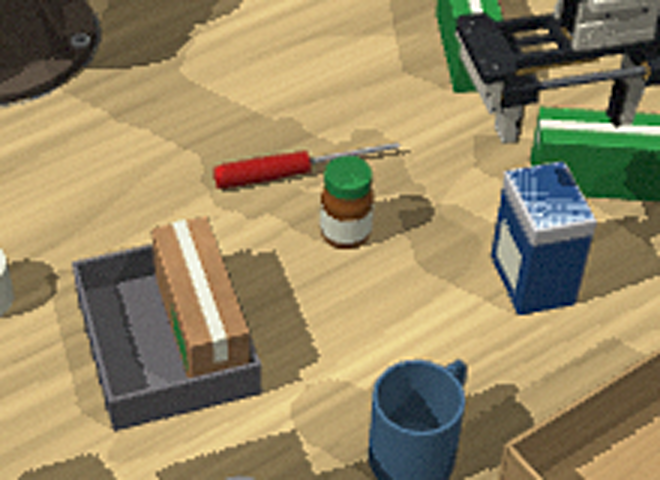

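The carton stands flat in the tray at crop (200,295), against the +y side and inside the walls. The free strip for the tin and caddy is clear. The tin stands below the open gripper at crop (545,235).

```bash
python3 -m jog '[[[0,0,0.02,0],[0,0,0.03,0],[0,0,0.03,0],[0,0,0.023,0],[0,0,0.0105,0]]]'
python3 -m jog '[[[0,0,0,0],[0,0,0,0],[0,0,0,0],[0,0,0,0],[0,0,0,0]]]' 1
python3 -m jog '[[[0,0,0,0],[0,0,0,0],[0,0,0,0],[0,0,-0.005,0],[0,0,-0.01,0]]]'
python3 -m jog '[[[0,0,-0.015,0],[0,0,-0.025,0],[0,0,-0.025,0],[0,0,-0.02,0],[0,0,-0.01,0]]]'
python3 go.py 519 -95.8 200 -16.6
```

```text
time_s: 8.95
tool_pos: [0.6272, 0.2749, 0.0824]
tcp_rot: [[0.931, -0.364, -0.004], [-0.364, -0.931, -0.002], [-0.003, 0.003, -1.0]]
contact_force: [-0.1, -0.6, -0.1]
finger_gap: 0.0875
grip_force: 0.0
time_s: 9.37
tool_pos: [0.6296, 0.2768, 0.0874]
tcp_rot: [[0.932, -0.363, 0.002], [-0.363, -0.932, 0.001], [0.001, -0.002, -1.0]]
contact_force: [-1.5, -3.7, 1.5]
finger_gap: 0.0602
grip_force: 30.4
time_s: 9.78
tool_pos: [0.6278, 0.2761, 0.0995]
tcp_rot: [[0.931, -0.364, -0.003], [-0.364, -0.931, -0.001], [-0.002, 0.002, -1.0]]
contact_force: [-0.9, 0.1, -3.8]
finger_gap: 0.0602
grip_force: 29.9
time_s: 10.2
tool_pos: [0.6299, 0.2772, 0.1994]
tcp_rot: [[0.932, -0.363, 0.004], [-0.363, -0.932, 0.002], [0.002, -0.003, -1.0]]
contact_force: [1.0, 0.4, -2.0]
finger_gap: 0.06
grip_force: 29.9
t 10.2 p [629.9 277.2 199.4] yaw -21.29 zax [ 0.004  0.002 -1.   ] gap 60.0 F [ 1.   0.4 -2. ] q [ 0.7   0.39  0.    0.   -1.17  0.5 ]
shift mm [ 32.1 387.9  -1.9] turn -4.69
```

```bash
python3 -m jog '[[[0.003,0.02,0,0],[0.003,0.033,0,0],[0.003,0.035,0,0],[0.003,0.035,0,0],[0.003,0.035,0,0]]]'
python3 -m jog '[[[0.003,0.035,0,0],[0.003,0.035,0,0],[0.003,0.035,0,0],[0.003,0.035,0,0],[0.003,0.035,0,0]]]'
python3 -m jog '[[[0.002,0.03,0,0],[0,0.018,0,0],[0,0.007,0,-4.7],[0,0,0,0],[0,0,0,0]]]'
python3 go.py 519 -95.8 90 -16.6
```

```text
time_s: 10.62
tool_pos: [0.5843, 0.1227, 0.195]
tcp_rot: [[0.932, -0.363, -0.001], [-0.363, -0.932, -0.0], [-0.001, 0.001, -1.0]]
contact_force: [0.7, -0.2, -2.5]
finger_gap: 0.0597
grip_force: 29.9
time_s: 11.03
tool_pos: [0.5346, -0.0458, 0.1954]
tcp_rot: [[0.932, -0.363, -0.0], [-0.363, -0.932, 0.0], [-0.001, -0.0, -1.0]]
contact_force: [-0.1, -0.2, -3.7]
finger_gap: 0.0604
grip_force: 29.9
time_s: 11.45
tool_pos: [0.5174, -0.0968, 0.1955]
tcp_rot: [[0.958, -0.288, -0.0], [-0.288, -0.958, 0.0], [-0.0, -0.0, -1.0]]
contact_force: [-0.4, -0.2, -3.2]
finger_gap: 0.06
grip_force: 29.9
t 11.45 p [517.4 -96.8 195.5] yaw -16.76 zax [-0.  0. -1.] gap 60.0 F [-0.4 -0.2 -3.2] q [ 0.19  0.14 -0.36 -0.   -1.07  1.09]
shift mm [  1.3  -1.3 105.5] turn -0.16
```

```bash
python3 -m jog '[[[0.0013,-0.0013,0.01,0],[0,0,0.02,0],[0,0,0.025,0],[0,0,0.02,0],[0,0,0.01,0]]]'
python3 -m jog '[[[0,0,0.008,0],[0,0,0.005,0],[0,0,0.003,0],[0,0,0.002,0],[0,0,0,0]]]'
python3 -m jog '[[[0,0,0.001,0],[0,0,0,0],[0,0,0,0],[0,0,0,0],[0,0,0,0]]]'
python3 go.py 519 -95.8 90 -16.6
```

```text
time_s: 11.87
tool_pos: [0.5179, -0.0948, 0.1072]
tcp_rot: [[0.958, -0.286, -0.004], [-0.286, -0.958, 0.0], [-0.004, 0.001, -1.0]]
contact_force: [-1.0, 0.3, -3.5]
finger_gap: 0.0601
grip_force: 29.9
time_s: 12.28
tool_pos: [0.5198, -0.0955, 0.0929]
tcp_rot: [[0.958, -0.286, 0.001], [-0.286, -0.958, 0.0], [0.001, -0.0, -1.0]]
contact_force: [0.3, 0.8, -4.1]
finger_gap: 0.0601
grip_force: 29.9
time_s: 12.7
tool_pos: [0.5195, -0.0956, 0.0918]
tcp_rot: [[0.958, -0.286, 0.001], [-0.286, -0.958, 0.0], [0.0, -0.0, -1.0]]
contact_force: [1.0, -0.2, -3.6]
finger_gap: 0.0599
grip_force: 29.9
t 12.7 p [519.5 -95.6  91.8] yaw -16.61 zax [ 0.001  0.    -1.   ] gap 59.9 F [ 1.  -0.2 -3.6] q [ 0.19  0.25 -0.49  0.   -0.83  1.09]
shift mm [-0.4  0.3  1.8] turn -0.01
```

```bash
python3 -m jog '[[[0,0,0.0008,0],[0,0,0.0008,0],[0,0,0,0],[0,0,0,0],[0,0,0,0]]]'
python3 go.py
```

```text
time_s: 13.12
tool_pos: [0.5198, -0.0959, 0.0913]
tcp_rot: [[0.958, -0.285, 0.001], [-0.285, -0.958, -0.0], [0.001, 0.0, -1.0]]
contact_force: [-3.4, 0.6, 8.6]
finger_gap: 0.0598
grip_force: 29.9
t 13.12 p [519.8 -95.9  91.3] yaw -16.58 zax [ 0.001 -0.    -1.   ] gap 59.8 F [-3.4  0.6  8.6] q [ 0.19  0.25 -0.49  0.   -0.83  1.09]
```

```bash
python3 -m jog '[[[0,0,0,0],[0,0,0,0],[0,0,0,0],[0,0,0,0],[0,0,0,0]]]' 0
python3 -m jog '[[[0,0,0,0],[0,0,-0.02,0],[0,0,-0.035,0],[0,0,-0.04,0],[0,0,-0.04,0]]]'
python3 -m jog '[[[0,0.005,-0.04,-1.6],[0,0.005,-0.04,0],[0,0.005,-0.04,0],[0,0.005,-0.04,0],[0,0.005,-0.04,0]]]'
python3 -m jog '[[[0.03,0.003,-0.02,0],[0.03,0.003,-0.02,0],[0.03,0,0,0],[0.03,0,0,0],[0.03,0,0,0]]]'
python3 - <<'E'
from h import *
from plant import viewer
d=viewer.get_image("scene");W=world(d)
print("carton in tray",rect(W,(270,180,330,275),.074,.09))
print("tin",rect(W,(235,160,310,270),.112,.13))
cv2.imwrite("pics/s3.png",cv2.resize(d["img"][80:320,130:450],None,fx=2.5,fy=2.5,interpolation=cv2.INTER_CUBIC)[:,:,::-1])
E
python3 go.py
```

```text
time_s: 13.53
tool_pos: [0.5196, -0.0956, 0.09]
tcp_rot: [[0.958, -0.286, 0.0], [-0.286, -0.958, -0.0], [0.0, -0.0, -1.0]]
contact_force: [-0.1, -0.3, 0.2]
finger_gap: 0.0861
grip_force: 0.0
time_s: 13.95
tool_pos: [0.5187, -0.0957, 0.2261]
tcp_rot: [[0.958, -0.286, -0.002], [-0.286, -0.958, -0.0], [-0.001, 0.001, -1.0]]
contact_force: [1.1, 0.5, 0.0]
finger_gap: 0.0876
grip_force: 0.0
time_s: 14.37
tool_pos: [0.5121, -0.12, 0.4273]
tcp_rot: [[0.966, -0.259, 0.001], [-0.259, -0.966, 0.0], [0.001, -0.0, -1.0]]
contact_force: [2.8, 0.3, -0.4]
finger_gap: 0.0878
grip_force: 0.0
time_s: 14.78
tool_pos: [0.6574, -0.1648, 0.4652]
tcp_rot: [[0.966, -0.259, 0.001], [-0.259, -0.966, 0.0], [0.001, -0.0, -1.0]]
contact_force: [0.1, -0.4, 0.3]
finger_gap: 0.0875
grip_force: 0.0
carton in tray (array([499.8, -55.3]), array([113.4, 151.5]), 72.9, 940, np.float64(0.0808))
tin (array([522.6, -98.3]), array([60.7, 82.6]), 74.3, 652, np.float64(0.1254))
t 14.83 p [ 661.3 -165.6  460.6] yaw -15.03 zax [-0.005 -0.    -1.   ] gap 87.9 F [-0.1  0.5 -5.8] q [ 0.04  0.34  0.49  0.   -1.73  1.27]
```

View pics/s3.png

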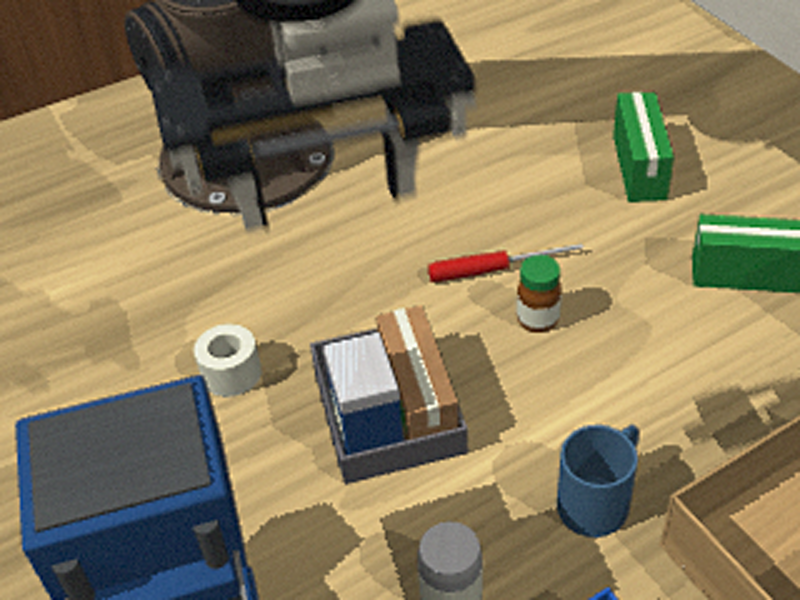

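The tin stands in the +x half of the strip at crop (365,390), beside the carton, with room in front for the caddy. Rows only turn about the tool's z. I'll test whether the tool tips outward at the edge of its reach, in open air above everything.

```bash
python3 -m jog '[[[0.02,0,0,0],[0.03,0,0,0],[0.03,0,0,0],[0.03,0,0,0],[0.03,0,0,0]]]'
python3 go.py
python3 -m jog '[[[0.03,0,0,0],[0.03,0,0,0],[0.03,0,0,0],[0.03,0,0,0],[0.03,0,0,0]]]'
python3 go.py
```

```text
time_s: 15.25
tool_pos: [0.7922, -0.201, 0.4651]
tcp_rot: [[0.966, -0.259, 0.0], [-0.259, -0.966, -0.0], [0.0, -0.0, -1.0]]
contact_force: [1.5, 0.1, 1.2]
finger_gap: 0.0877
grip_force: 0.0
t 15.25 p [ 792.2 -201.   465.1] yaw -15.0 zax [ 0. -0. -1.] gap 87.7 F [1.5 0.1 1.2] q [-0.01  0.64  1.    0.   -1.93  1.32]
time_s: 15.67
tool_pos: [0.879, -0.2249, 0.4227]
tcp_rot: [[0.964, -0.259, 0.055], [-0.258, -0.966, -0.023], [0.059, 0.008, -0.998]]
contact_force: [-0.9, 0.7, -0.7]
finger_gap: 0.0878
grip_force: 0.0
t 15.67 p [ 879.  -224.9  422.7] yaw -15.0 zax [ 0.055 -0.023 -0.998] gap 87.8 F [-0.9  0.7 -0.7] q [-0.03  0.83  1.25  0.02 -1.94  1.35]
```

The tool tips outward at the reach limit (3.4° so far), in the direction I need. Pushing on.

```bash
python3 -m jog '[[[0.03,0,0,0],[0.03,0,0,0],[0.03,0,0,0],[0.03,0,0,0],[0.03,0,0,0]]]'
python3 go.py
python3 -m jog '[[[0.02,0,-0.035,0],[0.02,0,-0.035,0],[0.02,0,-0.035,0],[0.02,0,-0.035,0],[0.02,0,-0.035,0]]]'
python3 go.py
```

```text
time_s: 16.08
tool_pos: [0.941, -0.2425, 0.3844]
tcp_rot: [[0.955, -0.26, 0.145], [-0.254, -0.965, -0.056], [0.155, 0.016, -0.988]]
contact_force: [-0.5, 0.7, -0.7]
finger_gap: 0.0877
grip_force: 0.0
t 16.08 p [ 941.  -242.5  384.4] yaw -14.93 zax [ 0.145 -0.056 -0.988] gap 87.7 F [-0.5  0.7 -0.7] q [-0.03  0.88  1.25  0.05 -1.79  1.36]
time_s: 16.5
tool_pos: [0.9061, -0.231, 0.5122]
tcp_rot: [[0.93, -0.263, 0.257], [-0.246, -0.964, -0.097], [0.273, 0.027, -0.962]]
contact_force: [-0.6, 0.4, 0.4]
finger_gap: 0.0877
grip_force: 0.0
t 16.5 p [ 906.1 -231.   512.2] yaw -14.8 zax [ 0.257 -0.097 -0.962] gap 87.7 F [-0.6  0.4  0.4] q [-0.    0.75  1.25  0.1  -1.81  1.35]
```

```bash
python3 -m jog '[[[0.01,-0.025,-0.03,0],[0.01,-0.025,-0.03,0],[0.01,-0.025,-0.03,0],[0.01,-0.025,-0.03,0],[0.01,-0.025,-0.03,0]]]' | head -1
python3 go.py
```

```text
time_s: 16.92
t 16.92 p [881.  -96.4 607.9] yaw -14.67 zax [ 0.331 -0.117 -0.936] gap 87.7 F [ 0.9 -0.2  0.5] q [ 0.18  0.66  1.25  0.18 -1.84  1.2 ]
```

```bash
python3 -m jog '[[[0.02,-0.01,-0.02,0],[0.02,-0.01,-0.02,0],[0.02,-0.01,-0.02,0],[0.02,0,-0.02,0],[0,0,0,0]]]' | head -1
python3 go.py
```

```text
time_s: 17.33
t 17.33 p [877.4 -75.  650.9] yaw -14.54 zax [ 0.4   -0.134 -0.907] gap 87.6 F [-0.1 -0.2  0.9] q [ 0.23  0.63  1.25  0.23 -1.81  1.18]
```

Tilt is 24.9° at azimuth −18.5°, and the chute needs 25° at −15°, which is close enough. Moving to the standoff on the caddy's axis.

```bash
python3 go.py 498 -302 306 -15; python3 -c "
from plant import bot
print(bot.get_state()['tcp_rot'].round(3).tolist())"
```

```text
t 17.33 p [877.4 -75.  650.9] yaw -14.54 zax [ 0.4   -0.134 -0.907] gap 87.6 F [-0.1 -0.2  0.9] q [ 0.23  0.63  1.25  0.23 -1.81  1.18]
shift mm [-426.6  309.6  191.3] turn 0.46
[[0.878, -0.263, 0.4], [-0.228, -0.965, -0.134], [0.421, 0.026, -0.907]]
```

```bash
python3 -m jog '[[[-0.02,0.012,0,0],[-0.03,0.018,0,0],[-0.03,0.02,0.005,0],[-0.03,0.02,0.005,0],[-0.03,0.02,0.005,0]]]' |sed -n 1,2p
python3 -m jog '[[[-0.03,0.02,0.01,0],[-0.03,0.02,0.01,0],[-0.03,0.02,0.01,0],[-0.03,0.02,0.01,0],[-0.03,0.02,0.01,0]]]' |sed -n 1,2p
python3 go.py 498 -302 306 -15
```

```text
time_s: 17.75
tool_pos: [0.7494, -0.1288, 0.5828]
time_s: 18.17
tool_pos: [0.6108, -0.1977, 0.4778]
t 18.17 p [ 610.8 -197.7  477.8] yaw -14.59 zax [ 0.395 -0.134 -0.909] gap 87.7 F [ 0.2 -0.   0.6] q [ 0.09 -0.03 -0.06  0.19 -1.15  1.18]
shift mm [-146.9  125.6  125.5] turn 0.41
```

```bash
python3 -m jog '[[[-0.025,0.021,0.01,0],[-0.025,0.021,0.02,0],[-0.025,0.021,0.022,0],[-0.025,0.021,0.022,0],[-0.025,0.021,0.022,0]]]' |sed -n 1,2p
python3 -m jog '[[[-0.012,0.012,0.015,0],[-0.008,0.007,0.012,0],[-0.002,0.0015,0.003,0],[0,0,0,0],[0,0,0,0]]]' |sed -n 1,2p
python3 go.py 578 -329 125 -15
python3 - <<'E'
from h import *
from plant import viewer
d=viewer.get_image("top")
cv2.imwrite("pics/t4.png",cv2.resize(d["img"][90:290,320:520],None,fx=3,fy=3,interpolation=cv2.INTER_CUBIC)[:,:,::-1])
W=world(d);im=d["img"].astype(int)
m=(im[...,0]>2*im[...,1])&(im[...,0]>2*im[...,2])&(im[...,0]>60)&(W[...,2]>.1)&(W[...,2]<.19);m[:,:405]=0;m[:,460:]=0
print(m.sum(),W[m].mean(0))
E
```

```text
time_s: 18.58
tool_pos: [0.5114, -0.2832, 0.3415]
time_s: 19.0
tool_pos: [0.5008, -0.301, 0.3075]
t 19.0 p [ 500.8 -301.   307.5] yaw -14.53 zax [ 0.396 -0.134 -0.908] gap 87.8 F [0.3 0.1 0.6] q [-0.16 -0.09 -0.45  0.1  -0.78  1.42]
shift mm [ -1.8   1.6 200.1] turn 0.47
259 [ 0.57482021 -0.32970392  0.15438269]
```

View pics/t4.png

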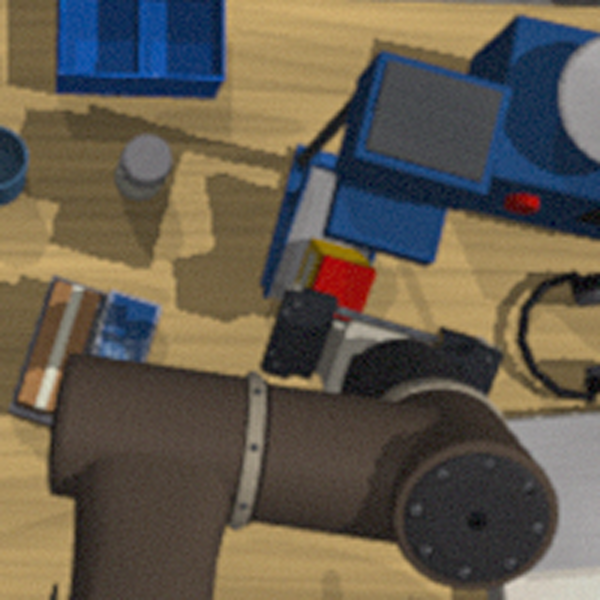

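The tilted gripper stands in front of the outlet box (crop (385,345)), lined up with the caddy lid (345,280). Sliding in along the axis.

```bash
python3 -m jog '[[[-0.0018,0.0016,0.02,0],[0,0,0.025,0],[0,0,0.025,0],[0,0,0.025,0],[0,0,0.02,0]]]' |sed -n '1,2p;4p'
python3 -m jog '[[[0,0,0.02,0],[0,0,0.02,0],[0,0,0.015,0],[0,0,0.01,0],[0,0,0.01,0]]]' |sed -n '1,2p;4p'
python3 -m jog '[[[0,0,0.005,0],[0,0,0.005,0],[0,0,0,0],[0,0,0,0],[0,0,0,0]]]' |sed -n '1,2p;4p'
python3 go.py 578 -329 125 -15
```

```text
time_s: 19.47
tool_pos: [0.5454, -0.3165, 0.201]
contact_force: [-0.4, -0.2, 0.7]
time_s: 19.88
tool_pos: [0.5749, -0.3266, 0.1332]
contact_force: [0.1, 0.1, 0.3]
time_s: 20.3
tool_pos: [0.5777, -0.3283, 0.1249]
contact_force: [0.4, 0.8, -1.2]
t 20.3 p [ 577.7 -328.3  124.9] yaw -14.48 zax [ 0.396 -0.134 -0.908] gap 87.5 F [ 0.4  0.8 -1.2] q [-0.2   0.22 -0.6   0.17 -0.33  1.36]
shift mm [0.4 0.6 0.1] turn 0.52
```

```bash
python3 -m jog '[[[0,0,0,0],[0,0,0,0],[0,0,0,0],[0,0,0,0],[0,0,0,0]]]' 1
python3 -m jog '[[[0,0,0,0],[0,0,0,0],[0,0,0,0],[0,0,-0.003,0],[0,0,-0.006,0]]]'
python3 -m jog '[[[0,0,-0.01,0],[0,0,-0.015,0],[0,0,-0.02,0],[0,0,-0.02,0],[0,0,-0.02,0]]]'
python3 go.py
```

```text
time_s: 20.72
tool_pos: [0.5775, -0.3283, 0.1244]
tcp_rot: [[0.88, -0.262, 0.396], [-0.227, -0.965, -0.134], [0.417, 0.028, -0.909]]
contact_force: [0.4, -0.5, -0.6]
finger_gap: 0.0602
grip_force: 29.4
time_s: 21.13
tool_pos: [0.574, -0.3268, 0.1317]
tcp_rot: [[0.881, -0.262, 0.395], [-0.227, -0.965, -0.133], [0.416, 0.027, -0.909]]
contact_force: [2.2, -0.4, -3.2]
finger_gap: 0.0598
grip_force: 29.9
time_s: 21.55
tool_pos: [0.5388, -0.3151, 0.2103]
tcp_rot: [[0.881, -0.262, 0.394], [-0.228, -0.965, -0.133], [0.415, 0.027, -0.909]]
contact_force: [0.2, 0.8, -1.8]
finger_gap: 0.0604
grip_force: 29.9
t 21.55 p [ 538.8 -315.1  210.3] yaw -14.5 zax [ 0.394 -0.133 -0.909] gap 60.4 F [ 0.2  0.8 -1.8] q [-0.18  0.06 -0.54  0.12 -0.54  1.41]
```

The caddy is gripped and lifted. Now I carry it near the inner reach limit, high up, where pushing inward should tip the tool back to vertical.

```bash
python3 go.py 440 -145 400 -15
```

```text
t 21.55 p [ 538.8 -315.1  210.3] yaw -14.5 zax [ 0.394 -0.133 -0.909] gap 60.4 F [ 0.2  0.8 -1.8] q [-0.18  0.06 -0.54  0.12 -0.54  1.41]
shift mm [ -47.1 -133.  -234.1] turn 0.5
```

```bash
python3 -m jog '[[[-0.002,-0.002,-0.025,0],[-0.004,-0.008,-0.03,0],[-0.004,-0.012,-0.03,0],[-0.004,-0.014,-0.03,0],[-0.005,-0.017,-0.03,0]]]' |sed -n 1,2p
python3 -m jog '[[[-0.006,-0.02,-0.025,0],[-0.006,-0.02,-0.025,0],[-0.006,-0.02,-0.02,0],[-0.005,-0.013,-0.013,0],[-0.005,-0.007,-0.006,0]]]' |sed -n 1,2p
python3 go.py
python3 -m jog '[[[-0.02,0,0,0],[-0.02,0,0,0],[-0.02,0,0,0],[-0.02,0,0,0],[-0.02,0,0,0]]]' |sed -n 1,2p
python3 go.py
```

```text
time_s: 21.97
tool_pos: [0.478, -0.2405, 0.3331]
time_s: 22.38
tool_pos: [0.4398, -0.1444, 0.4012]
t 22.38 p [ 439.8 -144.4  401.2] yaw -14.47 zax [ 0.398 -0.132 -0.908] gap 60.0 F [ 0.3 -0.1 -1.9] q [ 0.33 -0.38 -0.53  0.29 -1.09  0.89]
time_s: 22.8
tool_pos: [0.3513, -0.1238, 0.3563]
t 22.8 p [ 351.3 -123.8  356.3] yaw -14.59 zax [ 0.394 -0.134 -0.909] gap 59.9 F [-0.9  1.1 -0.9] q [ 0.63 -0.62 -0.74  0.37 -1.21  0.59]
```

```bash
python3 -m jog '[[[-0.015,0,0,0],[-0.015,0,0,0],[-0.015,0,0,0],[-0.015,0,0,0],[-0.015,0,0,0]]]' |sed -n 1,2p
python3 go.py
```

```text
time_s: 23.22
tool_pos: [0.3111, -0.1086, 0.331]
t 23.22 p [ 311.1 -108.6  331. ] yaw -13.85 zax [ 0.389 -0.12  -0.913] gap 60.4 F [ 0.5 -0.  -2.4] q [ 1.15 -0.85 -0.84  0.42 -1.53  0.17]
```

```bash
python3 -m jog '[[[0.02,0,0,0],[0.02,0,0.01,0],[0.02,0,0.02,0],[0,0,0.02,0],[0,0,0.02,0]]]' |sed -n 1,2p
python3 go.py 380 -150 220 -14.5
```

```text
time_s: 23.63
tool_pos: [0.355, -0.1223, 0.2917]
t 23.63 p [ 355.  -122.3  291.7] yaw -14.59 zax [ 0.379 -0.13  -0.916] gap 59.8 F [-0.7  0.  -3. ] q [ 0.59 -0.58 -0.87  0.38 -1.05  0.57]
shift mm [-0.1 18.1 78.7] turn -0.09
```

```bash
python3 -m jog '[[[0,0.004,0.015,0],[0,0.004,0.015,0],[0,0.004,0.015,0],[0,0,0.01,0],[0,0,0.005,0]]]' |sed -n 1,2p
python3 go.py
python3 -m jog '[[[-0.015,0,0,0],[-0.015,0,0,0],[-0.015,0,0,0],[-0.015,0,0,0],[-0.015,0,0,0]]]' |sed -n 1,2p
python3 go.py
```

```text
time_s: 24.05
tool_pos: [0.3733, -0.142, 0.2358]
t 24.05 p [ 373.3 -142.   235.8] yaw -14.54 zax [ 0.377 -0.131 -0.917] gap 60.1 F [-0.3  0.2 -2.6] q [ 0.42 -0.46 -0.95  0.38 -0.81  0.67]
time_s: 24.47
tool_pos: [0.3161, -0.1303, 0.2275]
t 24.47 p [ 316.1 -130.3  227.5] yaw -14.46 zax [ 0.359 -0.114 -0.926] gap 60.2 F [ 0.2  0.8 -2.5] q [ 0.65 -0.66 -1.02  0.37 -1.02  0.5 ]
```

```bash
python3 -m jog '[[[-0.02,0,0.015,0],[-0.02,0,0.015,0],[-0.02,0,0.015,0],[-0.02,0,0.015,0],[-0.02,0,0.015,0]]]' |sed -n 1,2p
python3 go.py
```

```text
time_s: 24.88
tool_pos: [0.283, -0.1454, 0.1857]
t 24.88 p [ 283.  -145.4  185.7] yaw -14.4 zax [ 0.295 -0.052 -0.954] gap 60.0 F [ 0.1  0.8 -2.2] q [ 0.44 -0.6  -1.02  0.22 -0.92  0.77]
```

```bash
python3 -m jog '[[[-0.02,-0.015,0.008,0],[-0.02,-0.015,0.008,0],[-0.02,-0.015,0.008,0],[-0.02,-0.015,0.008,0],[-0.02,-0.015,0.008,0]]]' |sed -n 1,2p
python3 go.py
```

```text
time_s: 25.3
tool_pos: [0.2564, -0.0835, 0.1839]
t 25.3 p [256.4 -83.5 183.9] yaw -14.41 zax [ 0.221  0.003 -0.975] gap 60.2 F [ 0.5 -0.3 -2.4] q [ 0.91 -0.77 -1.02  0.19 -1.19  0.36]
```

```bash
python3 -m jog '[[[-0.01,0.015,0.02,0],[-0.01,0.015,0.02,0],[-0.01,0.015,0.02,0],[-0.01,0.015,0.015,0],[-0.01,0.015,0.015,0]]]' |sed -n 1,2p
python3 go.py
```

```text
time_s: 25.72
tool_pos: [0.2348, -0.1472, 0.1272]
t 25.72 p [ 234.8 -147.2  127.2] yaw -13.64 zax [ 0.194  0.035 -0.98 ] gap 60.0 F [ 0.2 -0.2 -1.8] q [ 0.22 -0.48 -1.02  0.01 -0.84  1.11]
```

```bash
python3 -m jog '[[[-0.02,0,0,0],[-0.02,0,0,0],[-0.02,0,0,0],[-0.02,0,0,0],[0,0,0,0]]]' |sed -n 1,2p
python3 go.py
```

```text
time_s: 26.13
tool_pos: [0.1657, -0.15, 0.1333]
t 26.13 p [ 165.7 -150.   133.3] yaw -13.88 zax [ 0.175  0.069 -0.982] gap 59.7 F [-0.1 -1.1 -1.7] q [ 0.19 -0.65 -1.02 -0.04 -1.02  1.16]
```

Tilt is down to about 11°. The tipping direction follows the arm's azimuth, so I swing to about +40°, over free bench, to take out the rest.

```bash
python3 -m jog '[[[0.02,0,-0.01,0],[0.03,0,-0.015,0],[0.03,0,-0.015,0],[0.035,-0.01,-0.01,0],[0.03,-0.02,-0.005,0]]]' |sed -n 1,2p
python3 -m jog '[[[0.02,-0.03,-0.005,0],[0.01,-0.035,0,0],[0,-0.04,0,0],[0,-0.04,0,0],[-0.003,-0.04,0,0]]]' |sed -n 1,2p
python3 go.py 280 230 180 -14
```

```text
time_s: 26.55
tool_pos: [0.3067, -0.1604, 0.2143]
time_s: 26.97
tool_pos: [0.3703, 0.0147, 0.2419]
t 26.97 p [370.3  14.7 241.9] yaw -13.81 zax [ 0.175  0.068 -0.982] gap 60.3 F [ 1.1 -0.6 -2.4] q [ 0.64 -0.34 -0.7   0.06 -1.03  0.67]
shift mm [-147.  -182.1   59.7] turn 0.19
```

```bash
python3 -m jog '[[[-0.02,-0.03,0.005,0],[-0.02,-0.03,0.005,0],[-0.02,-0.03,0.01,0],[-0.02,-0.03,0.01,0],[-0.01,-0.03,0.01,0]]]' |sed -n 1,2p
python3 go.py 255 205 180 -14
python3 -m jog '[[[-0.01,-0.02,0.01,0],[-0.01,-0.01,0.01,0],[-0.015,0.005,0.015,0],[-0.015,0.005,0.015,0],[-0.015,0.005,0.015,0]]]' |sed -n 1,2p
python3 go.py 255 205 180 -14
```

```text
time_s: 27.38
tool_pos: [0.3224, 0.1826, 0.2042]
t 27.38 p [322.4 182.6 204.2] yaw -13.65 zax [ 0.174  0.071 -0.982] gap 60.0 F [ 1.9 -0.2 -1.8] q [ 1.23 -0.32 -0.82  0.17 -0.95  0.02]
shift mm [-73.6  -4.4  13.6] turn 0.35
time_s: 27.8
tool_pos: [0.2757, 0.2155, 0.1313]
t 27.8 p [275.7 215.5 131.3] yaw -13.75 zax [ 0.173  0.068 -0.983] gap 60.0 F [-0.2 -0.5 -2.7] q [ 1.45 -0.27 -1.    0.24 -0.77 -0.28]
shift mm [-10.    9.5 -52.2] turn 0.25
```

```bash
python3 -m jog '[[[-0.012,0.016,0,0],[-0.012,0.016,0,0],[-0.012,0.016,0,0],[-0.012,0.016,0,0],[-0.012,0.016,0,0]]]' |sed -n 1,2p
python3 go.py
```

```text
time_s: 28.22
tool_pos: [0.2185, 0.1661, 0.1517]
t 28.22 p [218.5 166.1 151.7] yaw -13.58 zax [ 0.127  0.047 -0.991] gap 60.2 F [-0.2 -0.3 -1.2] q [ 1.71 -0.52 -1.02  0.15 -1.05 -0.45]
```

```bash
python3 -m jog '[[[-0.01,0.012,0.015,0],[-0.01,0.012,0.015,0],[-0.01,0.012,0.015,0],[-0.01,0.012,0.015,0],[-0.01,0.012,0.015,0]]]' |sed -n 1,2p
python3 go.py
```

```text
time_s: 28.63
tool_pos: [0.1947, 0.1474, 0.1309]
t 28.63 p [194.7 147.4 130.9] yaw -13.38 zax [ 0.053  0.01  -0.999] gap 60.4 F [ 0.7 -0.9 -1.3] q [ 1.7  -0.5  -1.02  0.06 -1.05 -0.39]
```

```bash
python3 -m jog '[[[-0.011,0.011,0.015,0],[-0.011,0.011,0.015,0],[-0.01,0.01,0.012,0],[0,0,0,0],[0,0,0,0]]]' |sed -n 1,2p
python3 go.py
```

```text
time_s: 29.05
tool_pos: [0.1762, 0.1403, 0.1229]
t 29.05 p [176.2 140.3 122.9] yaw -13.21 zax [ 0.012 -0.006 -1.   ] gap 59.9 F [ 0.7  0.1 -2.6] q [ 1.73 -0.51 -1.02  0.01 -1.07 -0.39]
```

Tool is back to vertical within 0.8°. Carrying the caddy to the tray.

```bash
python3 -m jog '[[[0.02,0,-0.01,0],[0.025,0,-0.015,0],[0.03,0.005,-0.015,0],[0.035,0.01,-0.015,0],[0.035,0.015,-0.015,0]]]' |sed -n 1,2p
python3 -m jog '[[[0.03,0.02,-0.015,0],[0.03,0.02,-0.015,0],[0.02,0.02,-0.01,0],[0.015,0.02,0,0],[0.01,0.02,0,0]]]' |sed -n 1,2p
python3 go.py 445.1 -73.8 235 -16.6
```

```text
time_s: 29.47
tool_pos: [0.2866, 0.0922, 0.1835]
time_s: 29.88
tool_pos: [0.3639, -0.0286, 0.2239]
t 29.88 p [363.9 -28.6 223.9] yaw -13.31 zax [ 0.014 -0.006 -1.   ] gap 60.0 F [ 0.2  1.1 -2.8] q [ 0.49 -0.2  -0.62  0.01 -1.14  0.84]
shift mm [89.5 25.3 -9.7] turn 3.29
```

```bash
python3 -m jog '[[[0.02,0.005,-0.005,0],[0.025,0.007,-0.005,0],[0.025,0.007,0,0],[0.015,0.004,0,0],[0.0045,0.002,0,3.3]]]' |sed -n 1,2p
python3 -m jog '[[[0,0,0,0],[0,0,0,0],[0,0,0,0],[0,0,0,0],[0,0,0,0]]]' |sed -n 1,2p
python3 - <<'E'
from h import *
from plant import viewer
d=viewer.get_image("scene");W=world(d);np.savez("s5.npz",**d)
cv2.imwrite("pics/s5.png",cv2.resize(d["img"][120:290,200:390],None,fx=4,fy=3.5,interpolation=cv2.INTER_CUBIC)[:,:,::-1])
im=d["img"].astype(int);y=(im[...,0]>1.5*im[...,2])&(im[...,1]>1.5*im[...,2])
r=(im[...,0]>2*im[...,1])&(im[...,0]>2*im[...,2])&(im[...,0]>60)
print("lid",rect(W,(210,100,330,260),.22,.29,r))
print("tin",rect(W,(235,160,310,270),.112,.13))
E
python3 go.py 445.1 -73.8 100 -16.6
```

```text
time_s: 30.3
tool_pos: [0.4458, -0.0731, 0.2342]
time_s: 30.72
tool_pos: [0.4432, -0.0716, 0.2348]
lid (array([447.1, -73. ]), array([59.4, 66.6]), 72.8, 527, np.float64(0.2648))
tin (array([521.8, -98.1]), array([60.6, 86.1]), 74.4, 653, np.float64(0.1254))
t 30.77 p [443.3 -71.7 234.8] yaw -16.48 zax [ 0.013 -0.006 -1.   ] gap 60.1 F [-0.1  0.1 -3. ] q [ 0.29 -0.04 -0.46  0.01 -1.14  0.99]
shift mm [  0.4   1.3 134.8] turn 0.12
```

View pics/s5.png

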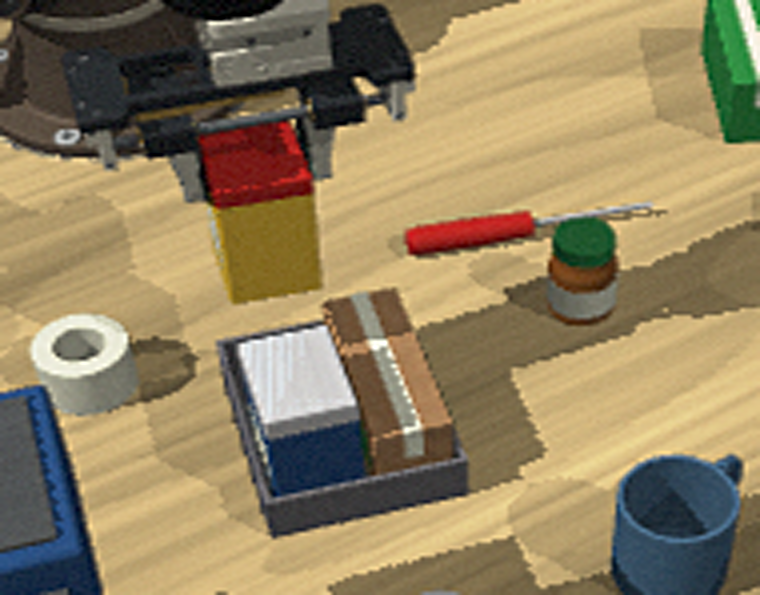

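The caddy hangs upright in the gripper (crop (265,215)) over the far, free end of the strip. The lid is about 78 mm behind the tin's centre along tray x, which leaves roughly a 5 mm gap on each side. Lowering.

```bash
python3 -m jog '[[[0,0.0013,0.015,0],[0,0,0.025,0],[0,0,0.025,0],[0,0,0.02,0],[0,0,0.015,0]]]' |sed -n '1,2p;4p'
python3 -m jog '[[[0,0,0.015,0],[0,0,0.012,0],[0,0,0.008,0],[0,0,0.005,0],[0,0,0.002,0]]]' |sed -n '1,2p;4p'
python3 -m jog '[[[0,0,0.001,0],[0,0,0,0],[0,0,0,0],[0,0,0,0],[0,0,0,0]]]' |sed -n '1,2p;4p'
python3 go.py 445 -73.5 86 -16.6
```

```text
time_s: 31.18
tool_pos: [0.4434, -0.0738, 0.1331]
contact_force: [0.2, 0.0, -1.5]
time_s: 31.6
tool_pos: [0.4447, -0.0741, 0.0922]
contact_force: [0.2, -0.9, -1.6]
time_s: 32.02
tool_pos: [0.4452, -0.0741, 0.0919]
contact_force: [-0.7, -1.3, -2.3]
t 32.02 p [445.2 -74.1  91.9] yaw -16.56 zax [ 0.013 -0.006 -1.   ] gap 60.1 F [-0.7 -1.3 -2.3] q [ 0.28  0.12 -0.66  0.01 -0.77  0.99]
shift mm [-0.4 -0.5  5.9] turn 0.04
```

```bash
python3 -m jog '[[[0,0,0.001,0],[0,0,0.001,0],[0,0,0.001,0],[0,0,0,0],[0,0,0,0]]]' |sed -n '1,2p;4p'
python3 -m jog '[[[0,0,0.001,0],[0,0,0.0005,0],[0,0,0,0],[0,0,0,0],[0,0,0,0]]]' |sed -n '1,2p;4p'
python3 go.py
```

```text
time_s: 32.43
tool_pos: [0.4448, -0.0742, 0.0884]
contact_force: [0.5, 0.2, -2.1]
time_s: 32.85
tool_pos: [0.445, -0.0742, 0.087]
contact_force: [0.4, -0.4, -1.9]
t 32.85 p [445.  -74.2  87. ] yaw -16.56 zax [ 0.012 -0.006 -1.   ] gap 59.9 F [ 0.4 -0.4 -1.9] q [ 0.28  0.13 -0.67  0.01 -0.76  0.99]
```

```bash
python3 -m jog '[[[0,0,0.0008,0],[0,0,0,0],[0,0,0,0],[0,0,0,0],[0,0,0,0]]]' |sed -n '1,2p;4p'
python3 -m jog '[[[0,0,0.0007,0],[0,0,0,0],[0,0,0,0],[0,0,0,0],[0,0,0,0]]]' |sed -n '1,2p;4p'
python3 go.py
```

```text
time_s: 33.27
tool_pos: [0.4453, -0.0742, 0.0865]
contact_force: [0.4, -2.1, 2.9]
time_s: 33.68
tool_pos: [0.4459, -0.0743, 0.0864]
contact_force: [0.1, -2.8, 8.5]
t 33.68 p [445.9 -74.3  86.4] yaw -16.52 zax [ 0.014 -0.007 -1.   ] gap 59.8 F [ 0.1 -2.8  8.5] q [ 0.28  0.13 -0.67  0.01 -0.76  0.99]
```

```bash
python3 -m jog '[[[0,0,0,0],[0,0,0,0],[0,0,0,0],[0,0,0,0],[0,0,0,0]]]' 0 |sed -n '1,2p;4,5p'
python3 -m jog '[[[0,0,0,0],[0,0,0,0],[0,0,-0.015,0],[0,0,-0.025,0],[0,0,-0.03,0]]]' |sed -n '1,2p;4p'
python3 -m jog '[[[0,0,-0.03,0],[0,-0.01,-0.03,0],[0,-0.035,-0.01,0],[0,-0.035,0,0],[0,-0.035,0,0]]]' |sed -n '1,2p;4p'
python3 -m jog '[[[0,-0.035,0,0],[0,-0.035,0,0],[0,-0.02,0,0],[0,0,0,0],[0,0,0,0]]]' |sed -n '1,2p;4p'
python3 - <<'E'
from h import *
from plant import viewer
o=[]
for n,b in(("top",(305,165,390,255)),("scene",(235,160,335,285))):
    d=viewer.get_image(n);W=world(d);u0,v0,u1,v1=b
    im=d["img"].astype(int);r=(im[...,0]>2*im[...,1])&(im[...,0]>2*im[...,2])&(im[...,0]>60)
    print(n,"caddy",rect(W,b,.105,.125,r),"tin",rect(W,b,.119,.135,~r))
    p=W[v0:v1,u0:u1].reshape(-1,3)[(r[v0:v1,u0:u1]&(W[v0:v1,u0:u1,2]>.105)).ravel()]
    c=p.mean(0);vt=np.linalg.svd(p-c)[2][2];print("lid normal",(vt*np.sign(vt[2])).round(3),c.round(3))
    o.append(cv2.resize(d["img"][v0:v1,u0:u1],(390,450),interpolation=cv2.INTER_CUBIC))
cv2.imwrite("pics/f6.png",np.hstack(o)[:,:,::-1])
E
```

```text
time_s: 34.1
tool_pos: [0.4447, -0.0741, 0.0853]
contact_force: [-0.3, -0.2, -0.4]
finger_gap: 0.0853
time_s: 34.52
tool_pos: [0.4427, -0.074, 0.155]
contact_force: [0.8, -0.6, -0.2]
time_s: 34.93
tool_pos: [0.4766, 0.0382, 0.2267]
contact_force: [0.7, -0.6, -0.1]
time_s: 35.35
tool_pos: [0.5016, 0.1242, 0.2244]
contact_force: [-0.8, -0.3, 0.4]
top caddy (array([444.7, -73.1]), array([59.9, 66.1]), 72.0, 357, np.float64(0.1144)) tin (array([518.2, -94. ]), array([60.3, 80.9]), 73.6, 417, np.float64(0.1243))
lid normal [ 0.011 -0.003  1.   ] [ 0.444 -0.073  0.115]
scene caddy (array([446.8, -77.7]), array([58.8, 62.7]), 73.0, 365, np.float64(0.1161)) tin (array([522.6, -98.1]), array([60.8, 85.7]), 74.0, 610, np.float64(0.1257))
lid normal [-0.008  0.003  1.   ] [ 0.446 -0.078  0.116]
```

View pics/f6.png

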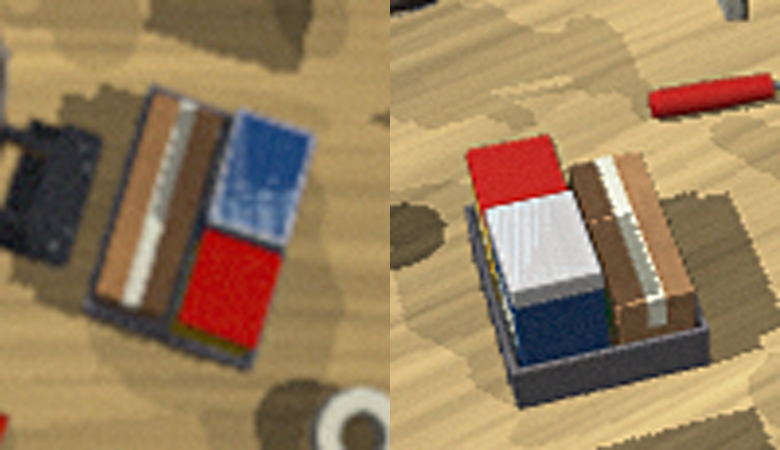

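All three stand level on the tray floor: lid at 114 mm, tin at 124 mm, carton upright at left (160,200), with gaps between them. The gripper is clear. Handing in.

```bash
python3 -m jog '[[[0,0,0,0],[0,0,0,0],[0,0,0,0],[0,0,0,0],[0,0,0,0]]]' |head -1; python3 -c "
from plant import ticket
print(ticket.sign_off())"
```

```text
time_s: 35.87
the job is handed in; nothing more can be done
None
```

I handed the job in at 35.9 s: the final camera check showed the carton, tin and caddy upright and flat on the tray floor with gaps between them, each set down gently, and the arm touched nothing else; the sign-off gave no verdict.

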